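# Reverse the teardown row into the assembly tray

## Task

Four parts of a stripped injector stand in the round grey seats of the aluminium teardown rack in the order they came off. Move them all to the empty pocket tray in the reverse order, so that they can be fitted again from the other end: the part that stands leftmost in the rack, seen from the robot, goes into the rightmost pocket, the next into the second pocket from the right, and so on. Every part must end standing upright in its own pocket, and the jar, the steel dish and the black injector body beside the work must be left where they are.

Things in the scene. Friction and masses are not known exactly. Their poses are not given: they have to be found in the camera images.
- teardown_rack: aluminium bar, 56 (x) x 256 (y) x 10 mm high, fixed, carrying four round grey seats in a row, all full at the start; nearer or farther than the tray. Origin: centre of its underside, on the bench. y along the row, to the robot's left; x away from the robot (turned at most 0.2 rad); z up. Seat centres: x = 0, y = +90, +30, -30, -90 mm.
- assembly_tray: grey plastic tray, 66 (x) x 250 (y) mm, fixed, with a row of four square pockets, empty at the start. Origin: centre of underside; axes as the rack's (turned at most 0.2 rad). Pocket centres: x = 0, y = +90, +30, -30, -90 mm; inside 58 (x) x 56 (y) mm, floor 8 mm and tops of the 4 mm thick walls 12 mm above the bench. Keep open fingertips above the walls.
- tall_bush_mid (a point): plain turned steel bush, a smooth tube, the tallest and narrowest of the four: outside diameter 22 mm, height 34 mm. Stands loose in a seat of the rack, its lowest 4 mm inside the rim; grasp from outside, across, at any yaw. The point is on its axis, half-way up (17 mm above its underside); z axis along the part, up at the start.
- short_bush_mid (a point): plain turned steel bush, a smooth thick-walled tube, the shortest of the four: outside diameter 26 mm, height 22 mm. Stands loose in a seat of the rack, its lowest 4 mm inside the rim; grasp from outside, across, at any yaw. The point is on its axis, half-way up (11 mm above its underside); z axis along the part, up at the start.
- black_nut_mid (a point): black nozzle clamping nut, a stepped round sleeve: outside diameter 24 mm, height 30 mm. Stands loose in a seat of the rack, its lowest 4 mm inside the rim; grasp from outside, across, at any yaw. The point is on its axis, half-way up (15 mm above its underside); z axis along the part, up at the start.
- steel_nut_mid (a point): bare steel nozzle clamping nut, a stepped round sleeve: outside diameter 28 mm, height 26 mm. Stands loose in a seat of the rack, its lowest 4 mm inside the rim; grasp from outside, across, at any yaw. The point is on its axis, half-way up (13 mm above its underside); z axis along the part, up at the start.
- seat_a: the round grey plastic seat in which the tall bush stands at the start; fixed on the teardown rack, it marks where that part came from. A shallow cup, 44 mm outside, 38 mm inside, floor 13 mm and rim 17 mm above the bench. Origin: centre of its underside, 10 mm above the bench. The four seats look alike; their order in the row varies.
- seat_b: the round grey plastic seat in which the short bush stands at the start; fixed on the teardown rack, it marks where that part came from. A shallow cup, 44 mm outside, 38 mm inside, floor 13 mm and rim 17 mm above the bench. Origin: centre of its underside, 10 mm above the bench. The four seats look alike; their order in the row varies.
- seat_c: the round grey plastic seat in which the black nut stands at the start; fixed on the teardown rack, it marks where that part came from. A shallow cup, 44 mm outside, 38 mm inside, floor 13 mm and rim 17 mm above the bench. Origin: centre of its underside, 10 mm above the bench. The four seats look alike; their order in the row varies.
- seat_d: the round grey plastic seat in which the steel nut stands at the start; fixed on the teardown rack, it marks where that part came from. A shallow cup, 44 mm outside, 38 mm inside, floor 13 mm and rim 17 mm above the bench. Origin: centre of its underside, 10 mm above the bench. The four seats look alike; their order in the row varies.
- jar: bystander: small brown jar with a black cap, 46 mm diameter, 71 mm high, standing to the robot's right of the racks. Origin: centre of its underside.
- dish: bystander: open steel dish, 67 mm diameter, 30 mm high, to the robot's right of the racks. Origin: centre of its underside.
- valve_housing: bystander: black injector body with a flange, lying, 40 x 90 x 52 mm, to the robot's left of the racks. Origin: centre of its underside.

How it is judged:
At the end, for the whole second after the job is handed in: Each part stands in the pocket that mirrors its seat (leftmost seat to rightmost pocket, and so on), its axis within 20 mm along the row and 22 mm across it of the pocket's centre, its underside within 4 mm of the pocket's floor, upright within 0.12 rad, released and at rest (((y of seat_a in the frame of teardown_rack between 0.07 and 0.11 m and y of tall_bush_mid in the frame of assembly_tray between -0.11 and -0.07 m) or (y of seat_a in the frame of teardown_rack between 0.01 and 0.05 m and y of tall_bush_mid in the frame of assembly_tray between -0.05 and -0.01 m) or (y of seat_a in the frame of teardown_rack between -0.05 and -0.01 m and y of tall_bush_mid in the frame of assembly_tray between 0.01 and 0.05 m) or (y of seat_a in the frame of teardown_rack between -0.11 and -0.07 m and y of tall_bush_mid in the frame of assembly_tray between 0.07 and 0.11 m)) and x of tall_bush_mid in the frame of assembly_tray between -0.022 and 0.022 m and z of tall_bush_mid in the frame of assembly_tray between 0.021 and 0.029 m and angle between each of tall_bush_mid, short_bush_mid, black_nut_mid, steel_nut_mid's own z axis and vertical below 0.12 rad and linear speed of each of tall_bush, short_bush, black_nut, steel_nut below 0.02 m/s and angular speed of each of tall_bush, short_bush, black_nut, steel_nut below 0.3 rad/s and ((y of seat_b in the frame of teardown_rack between 0.07 and 0.11 m and y of short_bush_mid in the frame of assembly_tray between -0.11 and -0.07 m) or (y of seat_b in the frame of teardown_rack between 0.01 and 0.05 m and y of short_bush_mid in the frame of assembly_tray between -0.05 and -0.01 m) or (y of seat_b in the frame of teardown_rack between -0.05 and -0.01 m and y of short_bush_mid in the frame of assembly_tray between 0.01 and 0.05 m) or (y of seat_b in the frame of teardown_rack between -0.11 and -0.07 m and y of short_bush_mid in the frame of assembly_tray between 0.07 and 0.11 m)) and x of short_bush_mid in the frame of assembly_tray between -0.022 and 0.022 m and z of short_bush_mid in the frame of assembly_tray between 0.015 and 0.023 m and ((y of seat_c in the frame of teardown_rack between 0.07 and 0.11 m and y of black_nut_mid in the frame of assembly_tray between -0.11 and -0.07 m) or (y of seat_c in the frame of teardown_rack between 0.01 and 0.05 m and y of black_nut_mid in the frame of assembly_tray between -0.05 and -0.01 m) or (y of seat_c in the frame of teardown_rack between -0.05 and -0.01 m and y of black_nut_mid in the frame of assembly_tray between 0.01 and 0.05 m) or (y of seat_c in the frame of teardown_rack between -0.11 and -0.07 m and y of black_nut_mid in the frame of assembly_tray between 0.07 and 0.11 m)) and x of black_nut_mid in the frame of assembly_tray between -0.022 and 0.022 m and z of black_nut_mid in the frame of assembly_tray between 0.019 and 0.027 m and ((y of seat_d in the frame of teardown_rack between 0.07 and 0.11 m and y of steel_nut_mid in the frame of assembly_tray between -0.11 and -0.07 m) or (y of seat_d in the frame of teardown_rack between 0.01 and 0.05 m and y of steel_nut_mid in the frame of assembly_tray between -0.05 and -0.01 m) or (y of seat_d in the frame of teardown_rack between -0.05 and -0.01 m and y of steel_nut_mid in the frame of assembly_tray between 0.01 and 0.05 m) or (y of seat_d in the frame of teardown_rack between -0.11 and -0.07 m and y of steel_nut_mid in the frame of assembly_tray between 0.07 and 0.11 m)) and x of steel_nut_mid in the frame of assembly_tray between -0.022 and 0.022 m and z of steel_nut_mid in the frame of assembly_tray between 0.017 and 0.025 m); the robot touches nothing.
It fails at once if the jar is pushed more than 30 mm from its place (distance of jar from where it was at the start of the episode above 0.03 m).
It fails at once if the dish is pushed more than 30 mm from its place (distance of dish from where it was at the start of the episode above 0.03 m).
It fails at once if the valve housing is pushed more than 30 mm from its place (distance of valve_housing from where it was at the start of the episode above 0.03 m).
It also fails if it takes over 93 s, if anything falls off the work surface, if the arm or the gripper's body presses on something with over 40 N, if the wrist force passes 120 N, or if a joint passes its speed limit or range.

## Robot

A 7-joint arm with a two-finger parallel gripper is mounted at the origin on a cart in front of the work surface, level with it; the furniture and walls round the work are solid. World frame = base frame: x ahead of the robot, y to its left, z up, the work surface at z = 0. Lengths are in m, angles in rad, forces in N, time in s.
With the tool pointing down it reaches from about 0.4 to 0.85 m from the base axis. Payload 4.5 kg.
Tool frame: the origin (TCP) lies on the centre line of the jaws, within the pads' length; the fingertips stand r.tcp_to_tips ahead of it and the grasp point (between the pads) lies 11 mm behind it (r.tcp_to_tips is the distance from the TCP to the fingertips, in m); y points along the fingers, x is the direction in which the jaws open and shut, and the axes are right-handed (so a half turn about y gives the same grasp; the last joint's range is limited). The gripper opens to 88 mm and grips with 3 to 60 N. Pads are 18 mm wide; open, the fingers measure 123 mm over their backs; the gripper's body (75 mm by 187 mm) begins 45 mm behind the grasp point.
Start: joints at [1.239, 0.689, -0.195, 1.565, 0.157, 0.902, -0.215], TCP at [0.224, -0.584, 0.247] pointing down, gripper open.
Joint ranges: [-3.01, 3.01], [-0.46, 2.08], [-1.47, 1.51], [0.13, 2.56], [-1, 4.14], [0.04, 2.09], [-2.66, 2.66]. Speed limits (rad/s): [2.57, 2.57, 3.14, 3.14, 3.14, 3.14, 3.14].

## Interface

Orientations are given as a unit quaternion [x, y, z, w].
In Python, from plant import r gives the robot as it stands. The module is installed in compiled form; this text tells all that it offers.
- The arm moves only by the shell command python3 -m inch 'ROWS' [OPENING] [FORCE]. ROWS is text: rows parted by semicolons, each of 4 numbers parted by spaces: the shift along the tool's x, y, z in mm, then the turn about the tool's y in degrees. In form: x y z spin; .... A call has 1 to 10 rows; each row is the pose to reach, as a shift and turn from the pose commanded when the call began, along the tool's axes at that moment; what a row does not reach only later rows make up. A row lasts 1/10 s, in which the tool goes at most 50 mm and 8.59 degrees, less where a joint would pass 70% of its speed; a pose out of reach is approached as far as the arm can. A call with a gripper value outside its range is refused whole. OPENING is the gripper command: -1 is shut, 1 is fully open, values between are in proportion, set as the call begins (- or left out, the last holds). The fingers move at their own pace and stop on an object; FORCE is the grip in N (left out, the last holds). Time passes only in rows, so rows that repeat a pose let the fingers close. It gives the time, the measured TCP pose, the force and the opening at its end, in the units of the state.
- r.get_state(): the state, without advancing time (a new reading comes with each control period).
- r.snapshot(name): name is "scene" or "side" or "wrist"; returns a dict with "frame" (420x560x3 uint8, red, green, blue), "intrinsics" (3x3 intrinsics, pixels), "R" (3x3) and "t" (3): a world point X has camera coordinates R X + t. Camera axes: x right, y down, z forward; pixel columns grow to the right and rows downward; lengths in m; the calibration is good to about 2 mm. A picture is of the moment at which its call begins. There is no depth.
- r.finish_job(): hands the job in, once; it reports no verdict.
Trained networks look in the newest picture that a camera, given by its name, has taken for a name from the list of things; names that differ only in an ending like _2 or _b are one class to them, and where a whole thing is asked for, a point or a joint stands for the part that bears it (a point fixed in the world has none). Each returns a list of dicts, best first, with "p" (0 to 1); they miss things now and then, are a little off and sometimes report something else, mostly with a low value. They report only what shows in the picture. A call takes as long as a camera call.
- r.trace(camera, name): "region" (420x560 bool, what is visible of it) and "centre" ([row, column] in pixels, amid what is visible of it).
- r.tip_of(camera, name): "centre" ([row, column] in pixels: a listed point, or the origin of a listed thing).
The state is a dict: "clock": time; "q": joint angles; "qd": joint speeds; "joint_torque": joint torques, N m; "tool_pos": TCP position; "eef_rot": TCP orientation; "contact_force": force on the tool from outside, world axes, zero at the start; "moment": the same for the moment, N m; "opening": opening from 0.0 (shut) to 1.0 (fully open).
Only numpy, scipy, OpenCV 4.12 (cv2) and the standard library are available. Lean on these libraries where they do the work, as an engineer would, in place of code of your own. Each camera call takes 0.05 s, during which the arm holds its last target.

## Working session

There is one attempt and no reset: what is moved stays moved. The work goes in short steps, Python scripts to look and compute and a shell command to move; the robot and the scene stay as the last step left them, time stands still between calls to the robot, and variables do not carry over. Pictures are saved under pics/ and viewed, and the job is handed in when it is done.

```bash
mkdir -p pics; ls; python3 - <<'E'
from plant import r
import cv2,json
s=r.get_state(); print({k:s[k] for k in ("clock","q","tool_pos","eef_rot","opening","contact_force")}, r.tcp_to_tips)
for n in ("scene","side","wrist"):
    d=r.snapshot(n); cv2.imwrite(f"pics/{n}0.png",d["frame"][:,:,::-1])
    print(n,d["intrinsics"].tolist(),d["R"].round(3).tolist(),d["t"].round(3).tolist())
E
```

```text
pics
{'clock': 0.0, 'q': array([ 1.23882278,  0.68997916, -0.19449794,  1.56634251,  0.15730033,
        0.90248717, -0.21507729]), 'tool_pos': array([ 0.22327173, -0.58310079,  0.24591303]), 'eef_rot': array([-0.58229125,  0.40125778, -0.40014051,  0.58293796]), 'opening': 0.9981173033174797, 'contact_force': array([ 0.80840499, -0.22150865,  0.20731929])} 0.008
scene [[381.99494603051664, 0.0, 281.7461932781096], [0.0, 381.99494603051664, 212.6414738965218], [0.0, 0.0, 1.0]] [[-0.819, -0.573, 0.007], [-0.448, 0.633, -0.631], [0.357, -0.521, -0.775]] [0.471, 0.289, 1.017]
side [[501.7324510308526, 0.0, 274.6317892421756], [0.0, 501.7324510308526, 206.77255181566963], [0.0, 0.0, 1.0]] [[-0.991, -0.136, -0.016], [-0.053, 0.488, -0.871], [0.127, -0.862, -0.491]] [0.545, 0.066, 1.192]
wrist [[317.2777637569931, 0.0, 280.2425586123102], [0.0, 317.2777637569931, 208.59420502850244], [0.0, 0.0, 1.0]] [[0.359, -0.933, -0.001], [-0.902, -0.347, 0.259], [-0.242, -0.092, -0.966]] [-0.625, -0.037, 0.387]
```

View pics/scene0.png

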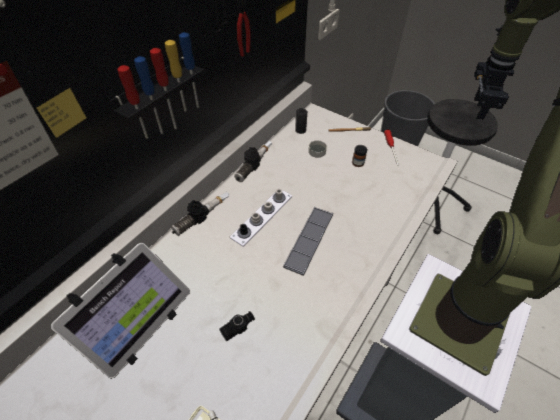

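View pics/side0.png

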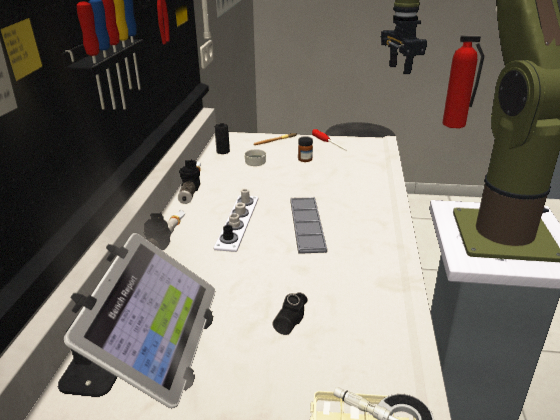

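View pics/wrist0.png

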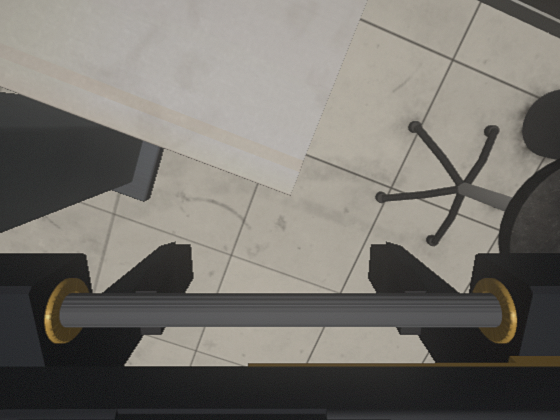

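The scene picture shows the rack at about (232–292, 192–243) with four parts, the black nut nearest the camera (robot's left). The empty tray is at (285–333, 208–273), nearer the robot. The side picture shows the same: rack (217–258, 190–250), tray (291–325, 197–252). Next I'll run the networks and triangulate.

```bash
cat > h.py <<'E'
from plant import r
import numpy as np, cv2
from scipy.spatial.transform import Rotation as Ro
def ray(d,rc):
    K=d["intrinsics"];u=np.linalg.solve(K,[rc[1],rc[0],1.]);R=d["R"];c=-R.T@d["t"];v=R.T@u
    return c,v/np.linalg.norm(v)
def atz(d,rc,z):
    c,v=ray(d,rc);return c+v*(z-c[2])/v[2]
def tri(rs):
    A=sum(np.eye(3)-np.outer(v,v) for c,v in rs);b=sum((np.eye(3)-np.outer(v,v))@c for c,v in rs)
    return np.linalg.solve(A,b)
def proj(d,X):
    p=d["intrinsics"]@(d["R"]@np.asarray(X)+d["t"]);return p[1]/p[2],p[0]/p[2]
E
python3 - <<'E'
from h import *
D={n:r.snapshot(n) for n in ("scene","side")}
Z=dict(teardown_rack=0,assembly_tray=0,tall_bush_mid=.030,short_bush_mid=.024,black_nut_mid=.028,steel_nut_mid=.026,jar=0,dish=0,valve_housing=0)
for k,z in Z.items():
    rs=[]
    for n in D:
        L=r.tip_of(n,k)
        print(k,n,[(round(a["p"],2),np.round(a["centre"]).astype(int).tolist(),atz(D[n],a["centre"],z)[:2].round(3).tolist()) for a in L[:4]])
        if L: rs.append(ray(D[n],L[0]["centre"]))
    if len(rs)==2: print("   tri",tri(rs).round(4))
for n in D:
  f=D[n]["frame"]; y0,y1,x0,x1=(180,280,225,345) if n=="scene" else (180,260,210,330)
  cv2.imwrite(f"pics/{n}1.png",cv2.resize(f[y0:y1,x0:x1],None,fx=6,fy=6,interpolation=cv2.INTER_CUBIC)[:,:,::-1])
E
```

```text
teardown_rack scene [(0.98, [216, 262], [0.642, 0.017])]
teardown_rack side [(0.71, [223, 243], [0.629, 0.018])]
   tri [0.6324 0.0231 0.0065]
assembly_tray scene [(0.79, [239, 307], [0.473, 0.007])]
assembly_tray side []
tall_bush_mid scene [(0.41, [190, 279], [0.646, -0.088]), (0.22, [327, 238], [0.459, 0.359])]
tall_bush_mid side [(0.7, [223, 240], [0.626, 0.066]), (0.62, [196, 247], [0.634, -0.069]), (0.6, [231, 227], [0.648, 0.105])]
   tri [ 0.6995 -0.1843 -0.1129]
short_bush_mid scene [(0.61, [205, 266], [0.646, -0.014]), (0.22, [233, 244], [0.634, 0.116])]
short_bush_mid side [(0.61, [207, 238], [0.648, -0.021]), (0.44, [221, 236], [0.639, 0.049])]
   tri [ 0.6447 -0.0109  0.0292]
black_nut_mid scene [(0.55, [229, 242], [0.647, 0.11])]
black_nut_mid side [(0.57, [235, 225], [0.651, 0.118])]
   tri [0.6534 0.104  0.0184]
steel_nut_mid scene [(0.39, [219, 255], [0.638, 0.054])]
steel_nut_mid side [(0.7, [224, 237], [0.633, 0.064]), (0.41, [207, 238], [0.646, -0.019])]
   tri [0.6382 0.0508 0.0192]
jar scene [(0.77, [163, 359], [0.502, -0.387]), (0.6, [151, 315], [0.666, -0.35])]
jar side [(0.77, [158, 306], [0.503, -0.403]), (0.47, [209, 237], [0.658, -0.053])]
   tri [ 0.4999 -0.3772  0.0104]
dish scene [(0.52, [154, 317], [0.652, -0.338])]
dish side [(0.73, [164, 256], [0.657, -0.338])]
   tri [ 0.6559 -0.3428 -0.0036]
valve_housing scene [(0.6, [328, 236], [0.47, 0.355]), (0.47, [164, 359], [0.497, -0.381])]
valve_housing side [(0.79, [320, 291], [0.471, 0.353])]
   tri [0.4703 0.3559 0.0025]
```

View pics/scene1.png

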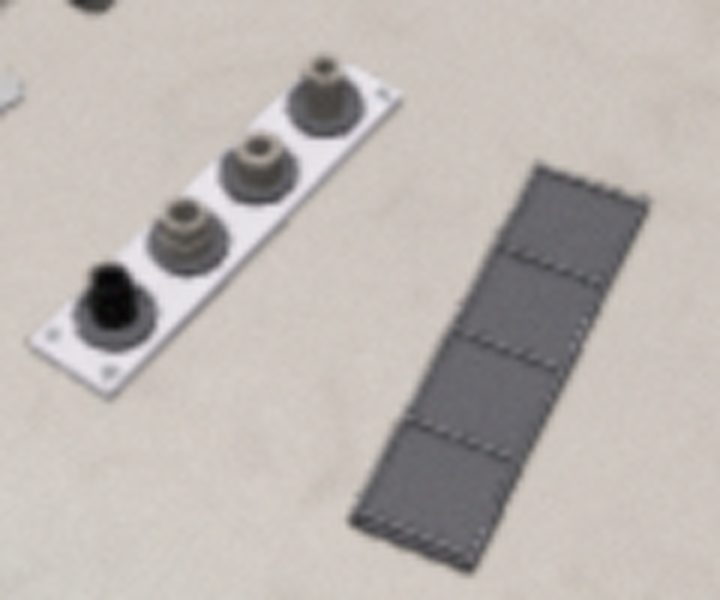

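View pics/side1.png

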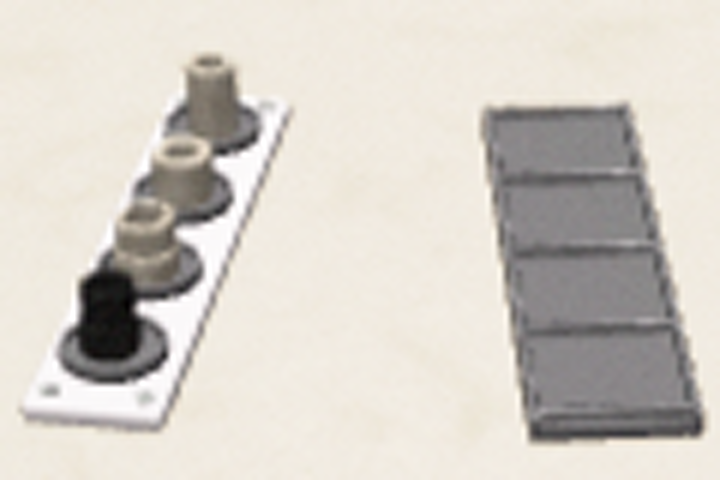

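```bash
python3 - <<'E'
from h import *
s=r.get_state();R=Ro.from_quat(s["eef_rot"]);print(R.as_matrix().round(3)); 
T=np.array([.56,.018,.30]); print("shift tool mm",(R.inv().apply(T-s["tool_pos"])*1000).round(0))
d=r.snapshot("wrist");print("cam in tool mm",(R.inv().apply(-d["R"].T@d["t"]-s["tool_pos"])*1000).round(1), s["clock"])
E
```

```text
[[ 0.358  0.     0.934]
 [-0.934 -0.     0.358]
 [ 0.    -1.     0.   ]]
shift tool mm [-441.  -53.  529.]
cam in tool mm [   0.4 -136.8   65.7] 1.15
```

Both crops agree: from the robot's left, the order is black nut, steel nut, short bush, tall bush (scene crop centres at about (110,295), (187,235), (260,165), (325,95)). The target pockets are therefore black y=-90, steel -30, short +30, tall +90. Next I'll move over the work, with the jaws across the row, for a wrist view.

```bash
python3 -m inch '-28 -1 38 -7;-56 -2 76 -14;-84 -3 114 -21;-112 -4 152 -28;-140 -5 190 -35;-168 -6 228 -42;-196 -7 266 -49;-224 -8 304 -56;-252 -9 342 -63;-280 -10 380 -69' 1 20
python3 - <<'E'
from h import *
s=r.get_state();R=Ro.from_quat(s["eef_rot"]);print(R.as_matrix().round(3),s["tool_pos"],s["q"].round(2))
print((R.inv().apply(np.array([.56,-.05,.26])-s["tool_pos"])*1000).round())
E
```

```text
clock: 2.2
tool_pos: [0.4792, -0.1847, 0.257]
eef_rot: [0.707, 0.002, -0.001, -0.707]
contact_force: [0.8, -0.8, -0.3]
opening: 1.002
[[ 1.     0.001 -0.004]
 [ 0.004 -0.001  1.   ]
 [ 0.001 -1.    -0.001]] [ 0.47918645 -0.18474933  0.2570403 ] [ 0.6   0.57 -0.52  1.88  0.38  0.8  -0.11]
[ 81.  -3. 134.]
```

```bash
python3 -m inch '20 0 35 0;40 0 70 0;60 0 105 0;80 0 133 0;80 0 133 0'
python3 - <<'E'
from h import *
s=r.get_state();R=Ro.from_quat(s["eef_rot"]);print(s["tool_pos"],s["q"].round(2))
d=r.snapshot("wrist");cv2.imwrite("pics/w1.png",d["frame"][:,:,::-1])
Z=dict(teardown_rack=0,assembly_tray=0,tall_bush_mid=.030,short_bush_mid=.024,black_nut_mid=.028,steel_nut_mid=.026,seat_a=.01)
for k,z in Z.items():
    print(k,[(round(a["p"],2),np.round(a["centre"]).astype(int).tolist(),atz(d,a["centre"],z)[:2].round(4).tolist()) for a in r.tip_of("wrist",k)[:5]])
for k in ("teardown_rack","assembly_tray"):
    L=r.trace("wrist",k)
    for a in L[:1]:
        c,_=cv2.findContours(a["region"].astype(np.uint8),0,2);c=max(c,key=cv2.contourArea)
        z=.010 if k[0]=="t" else .012
        P=np.array([atz(d,(p[0][1],p[0][0]),z)[:2] for p in c],np.float32)
        print(k,a["p"],cv2.minAreaRect(P*1000))
E
```

```text
clock: 2.7
tool_pos: [0.5611, -0.047, 0.2573]
eef_rot: [-0.706, -0.004, 0.001, 0.709]
contact_force: [-0.1, 0.3, 0.5]
opening: 1.001
[ 0.56111265 -0.04700074  0.25729692] [ 0.3   0.63 -0.5   1.74  0.37  0.87 -0.35]
teardown_rack [(0.64, [125, 346], [0.6402, 0.019])]
assembly_tray [(0.64, [132, 203], [0.468, 0.0091]), (0.19, [201, 343], [0.642, -0.0753])]
tall_bush_mid [(0.79, [201, 344], [0.6375, -0.0685])]
short_bush_mid [(0.68, [156, 348], [0.6398, -0.0166])]
black_nut_mid [(0.63, [36, 360], [0.6443, 0.1088])]
steel_nut_mid [(0.64, [98, 353], [0.641, 0.0478]), (0.24, [46, 354], [0.6394, 0.099])]
seat_a [(0.95, [199, 340], [0.6371, -0.0709]), (0.76, [150, 346], [0.64, -0.0108]), (0.69, [95, 354], [0.6458, 0.0514]), (0.57, [45, 355], [0.6437, 0.104])]
teardown_rack 0.58 ((640.262939453125, 17.808792114257812), (253.27989196777344, 56.11015701293945), 88.49431610107422)
assembly_tray 0.84 ((469.63470458984375, 7.181007385253906), (67.15093231201172, 247.05361938476562), 10.453855514526367)
```

View pics/w1.png

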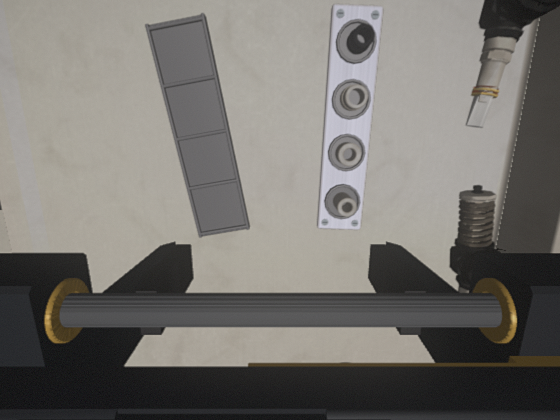

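The wrist picture shows the tray at (148–248, 15–236) and the rack at (319–380, 5–229). The parts run top to bottom black (360,38), steel (352,97), short (348,153), tall (345,205), consistent with the networks. I'll zoom in to check how each part sits in its seat.

```bash
python3 - <<'E'
from h import *
d=r.snapshot("wrist");f=d["frame"]
im=np.hstack([cv2.resize(f[0:120,310:390],None,fx=5,fy=5,interpolation=cv2.INTER_CUBIC),cv2.resize(f[120:240,310:390],None,fx=5,fy=5,interpolation=cv2.INTER_CUBIC)])
cv2.imwrite("pics/w2.png",im[:,:,::-1])
H=dict(tall_bush_mid=34,short_bush_mid=22,black_nut_mid=30,steel_nut_mid=26)
c=-d["R"].T@d["t"];print("cam",c.round(3))
for k,h in H.items():
    for a in r.trace("wrist",k)[:1]:
        cc=a["centre"];ys,xs=np.nonzero(a["region"]);m=(13+h/2)/1000
        print(k,round(a["p"],2),xs.min(),xs.max(),ys.min(),ys.max(),atz(d,cc,m)[:2].round(4), atz(d,(ys.mean(),xs.mean()),m)[:2].round(4))
E
```

```text
cam [0.558 0.012 0.394]
tall_bush_mid 0.66 337 360 185 208 [ 0.638  -0.0716] [ 0.6381 -0.0715]
short_bush_mid 0.55 339 365 134 157 [ 0.6357 -0.0122] [ 0.6402 -0.0129]
black_nut_mid 0.83 350 378 12 43 [0.6414 0.106 ] [0.6447 0.1067]
steel_nut_mid 0.66 344 371 76 101 [0.6349 0.0487] [0.6418 0.0483]
```

View pics/w2.png

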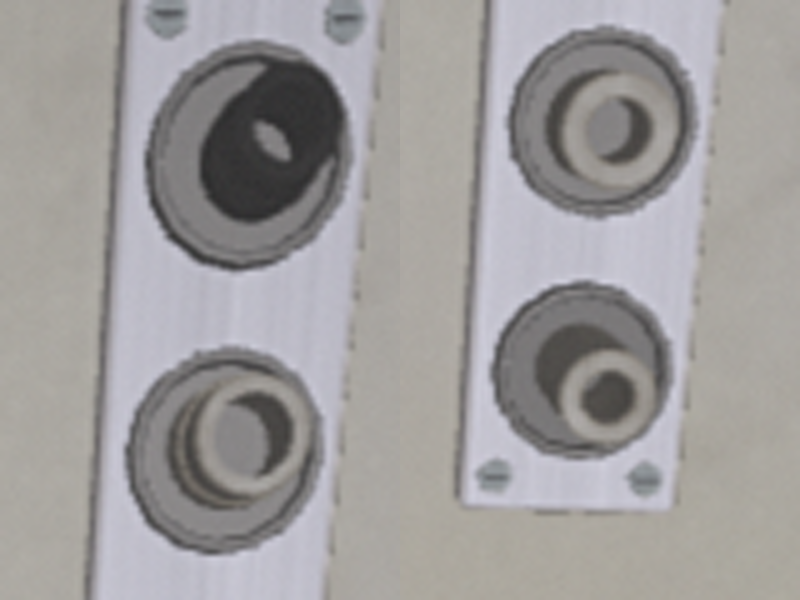

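All four parts stand close to their seat centres. In the crop the shifts toward the outer rims come from height parallax. I'll start with the tall bush, moving above (0.638, -0.072).

```bash
cat > go.py <<'E'
import sys
from h import *
s=r.get_state();R=Ro.from_quat(s["eef_rot"]);T=np.array([float(a) for a in sys.argv[1:4]])/1000
M=R.as_matrix();print("at",(s["tool_pos"]*1000).round(1),"op mm",round(s["opening"]*88,1),"F",s["contact_force"].round(1),"t",round(s["clock"],2),"yawdeg",round(np.degrees(np.arctan2(M[1,0],M[0,0])),2),"shift xyz",(R.inv().apply(T-s["tool_pos"])*1000).round(1))
E
python3 go.py 638 -71.5 80; python3 -m inch '19 44 -6 0;38 88 -12 0;57 132 -18 0;77 177 -24.5 0;77 177 -24.5 0;77 177 -24.5 0' 0.2 20; python3 go.py 638 -71.5 29
```

```text
at [558.3 -53.4 256.7] op mm 87.9 F [ 1.  -0.4  0.4] t 3.45 yawdeg -0.05 shift xyz [ 79.7 176.7 -18. ]
clock: 4.05
tool_pos: [0.6346, -0.0775, 0.0789]
eef_rot: [-0.707, 0.001, 0.001, 0.707]
contact_force: [0.6, 0.6, 0.5]
opening: 0.599
at [634.6 -77.5  78.9] op mm 52.7 F [0.6 0.6 0.5] t 4.05 yawdeg -0.05 shift xyz [ 3.5 49.9  6. ]
```

```bash
python3 -m inch '3.5 0 6 0;3.5 25 6 0;3.5 50 6 0;3.5 50 6 0;3.5 50 6 0'; python3 go.py 638 -71.5 29; python3 - <<'E'
from h import *
for n,(y0,y1,x0,x1) in dict(side=(150,270,200,340),wrist=(0,420,0,560)).items():
    d=r.snapshot(n);f=d["frame"][y0:y1,x0:x1];k=1 if n=="wrist" else 5
    cv2.imwrite(f"pics/{n}3.png",cv2.resize(f,None,fx=k,fy=k,interpolation=cv2.INTER_CUBIC)[:,:,::-1])
E
```

```text
clock: 4.55
tool_pos: [0.6401, -0.0712, 0.0324]
eef_rot: [-0.707, -0.001, -0.001, 0.707]
contact_force: [1.1, -0.7, -0.2]
opening: 0.604
at [640.1 -71.2  32.4] op mm 53.2 F [ 1.1 -0.7 -0.2] t 4.55 yawdeg -0.0 shift xyz [-2.1  3.4 -0.3]
```

View pics/side3.png

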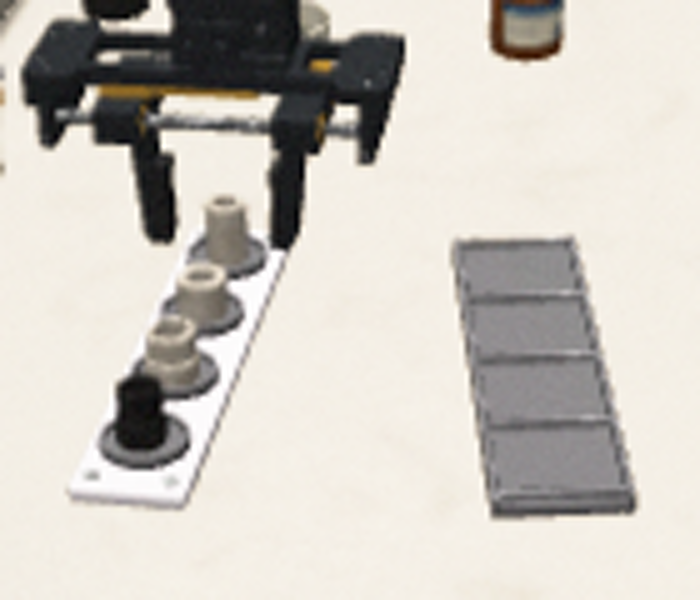

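View pics/wrist3.png

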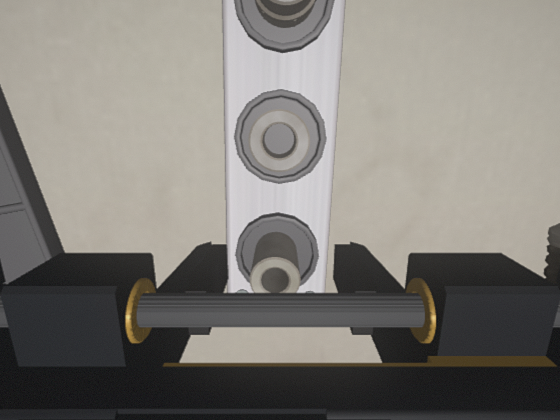

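The bush at (275,275) sits between the fingers (227 and 335) and is nearly centred. I'll close the gripper and lift.

```bash
python3 -m inch '-1 2 0 0;-1 2 0 0;-1 2 0 0;-1 2 0 0;-1 2 0 0;-1 2 0 0' -1 20; python3 go.py 453 96 95;  python3 -m inch '0 -30 0 0;0 -66 0 0;0 -66 0 0;0 -66 0 0';python3 go.py 453 95.7 95
```

```text
clock: 5.25
tool_pos: [0.638, -0.0719, 0.0279]
eef_rot: [0.707, -0.0, 0.0, -0.707]
contact_force: [-0.4, 0.4, 2.3]
opening: 0.243
at [638.  -71.9  27.9] op mm 21.4 F [-0.4  0.4  2.3] t 5.25 yawdeg -0.04 shift xyz [-185.1  -67.2  167.8]
clock: 5.65
tool_pos: [0.6382, -0.072, 0.0942]
eef_rot: [0.707, 0.0, 0.001, -0.707]
contact_force: [-0.2, -0.6, -1.3]
opening: 0.243
at [638.2 -72.   94.2] op mm 21.4 F [-0.2 -0.6 -1.3] t 5.65 yawdeg -0.05 shift xyz [-185.3   -1.1  167.6]
```

```bash
python3 -m inch '-31 0 28 0;-62 0 56 0;-93 0 84 0;-124 0 112 0;-155 0 140 0;-185 0 168 0;-185 0 168 0;-185 0 168 0;-185 0 168 0';python3 go.py 453.3 95.7 24.5
```

```text
clock: 6.55
tool_pos: [0.4535, 0.0952, 0.0931]
eef_rot: [0.707, -0.001, 0.001, -0.707]
contact_force: [-0.5, 0.6, -0.2]
opening: 0.241
at [453.5  95.2  93.1] op mm 21.2 F [-0.5  0.6 -0.2] t 6.55 yawdeg -0.13 shift xyz [-0.2 68.6  0.6]
```

```bash
python3 -m inch '0 25 0 0;0 50 0 0;0 66 0 0;0 68 0 0;0 69.5 0 0;0 69.5 0 0;0 69.5 0 0'; python3 go.py 453.3 95.7 24; python3 - <<'E'
from h import *
for n,(y0,y1,x0,x1) in dict(side=(150,270,200,340),wrist=(0,420,0,560)).items():
    d=r.snapshot(n);f=d["frame"][y0:y1,x0:x1];k=1 if n=="wrist" else 5
    cv2.imwrite(f"pics/{n}4.png",cv2.resize(f,None,fx=k,fy=k,interpolation=cv2.INTER_CUBIC)[:,:,::-1])
E
```

```text
clock: 7.25
tool_pos: [0.4537, 0.0956, 0.0246]
eef_rot: [-0.707, 0.0, -0.001, 0.707]
contact_force: [-0.3, -0.7, -0.4]
opening: 0.242
at [453.7  95.6  24.6] op mm 21.3 F [-0.3 -0.7 -0.4] t 7.25 yawdeg -0.12 shift xyz [-0.4  0.6  0.1]
```

View pics/side4.png

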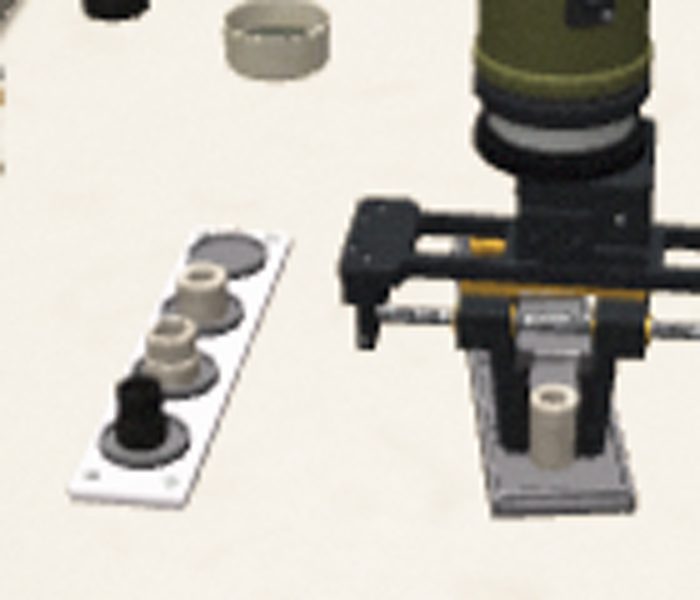

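View pics/wrist4.png

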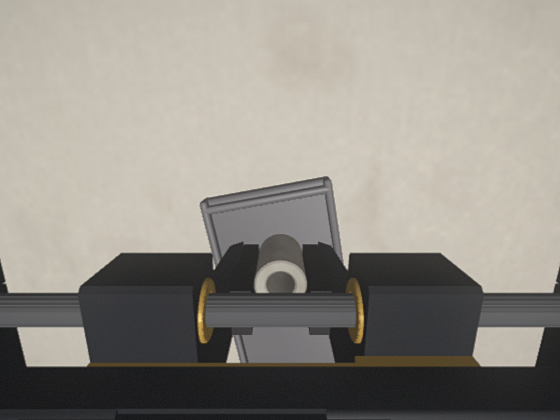

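The bush at (280,270) is held over the last pocket, whose far wall is at (205–330, 180–205). I'll release it and rise.

```bash
python3 -m inch '0 1 0 0;0 1 0 0;0 1 0 0;0 1 0 0;0 1 0 0' 0.2; python3 go.py 453.3 95.7 24; python3 -m inch '0 -30 0 0;0 -70 0 0;0 -70 0 0;0 -70 0 0'; python3 go.py 640 -12.5 95
```

```text
clock: 7.85
tool_pos: [0.4531, 0.0962, 0.0233]
eef_rot: [0.707, -0.0, 0.0, -0.707]
contact_force: [0.4, -0.4, -0.3]
opening: 0.599
at [453.1  96.2  23.3] op mm 52.7 F [ 0.4 -0.4 -0.3] t 7.85 yawdeg -0.05 shift xyz [ 0.2 -0.7 -0.5]
clock: 8.25
tool_pos: [0.4535, 0.0962, 0.0938]
eef_rot: [-0.707, -0.0, -0.001, 0.707]
contact_force: [0.5, -0.2, -0.1]
opening: 0.598
at [453.5  96.2  93.8] op mm 52.6 F [ 0.5 -0.2 -0.1] t 8.25 yawdeg -0.09 shift xyz [ 186.6   -1.  -108.4]
```

Next is the short bush. I'll move over to it, and take a picture partway that shows the tray.

```bash
python3 -m inch '37 -10 -22 0;74 -10 -44 0;111 -10 -66 0;148 -5 -88 0;187 0 -108.5 0;187 0 -108.5 0;187 0 -108.5 0;187 0 -108.5 0'; python3 go.py 640 -12.5 29; python3 - <<'E'
from h import *
for n,(y0,y1,x0,x1) in dict(side=(150,270,200,340),wrist=(0,420,0,560)).items():
    d=r.snapshot(n);f=d["frame"][y0:y1,x0:x1];k=1 if n=="wrist" else 5
    cv2.imwrite(f"pics/{n}5.png",cv2.resize(f,None,fx=k,fy=k,interpolation=cv2.INTER_CUBIC)[:,:,::-1])
for k,z in dict(short_bush_mid=.024,tall_bush_mid=.025).items():
    for n in ("wrist","side"):
        d=r.snapshot(n);print(k,n,[(round(a["p"],2),np.round(a["centre"]).astype(int).tolist(),atz(d,a["centre"],z)[:2].round(4).tolist()) for a in r.tip_of(n,k)[:5]])
E
```

```text
clock: 9.05
tool_pos: [0.638, -0.0111, 0.0919]
eef_rot: [-0.707, 0.001, 0.002, 0.707]
contact_force: [0.4, 0.1, 0.7]
opening: 0.6
at [638.  -11.1  91.9] op mm 52.8 F [0.4 0.1 0.7] t 9.05 yawdeg 0.09 shift xyz [ 2.2 62.9 -1.5]
short_bush_mid wrist [(0.89, [226, 282], [0.6394, -0.013])]
short_bush_mid side [(0.63, [207, 237], [0.6509, -0.0224]), (0.38, [163, 252], [0.659, -0.2948])]
tall_bush_mid wrist [(0.33, [132, 283], [0.6409, 0.0489])]
tall_bush_mid side [(0.46, [236, 308], [0.4585, 0.0986])]
```

View pics/side5.png

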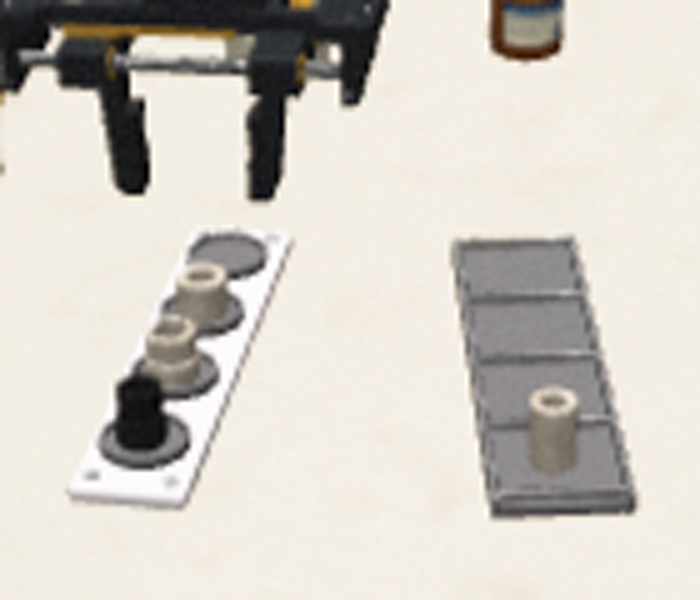

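View pics/wrist5.png

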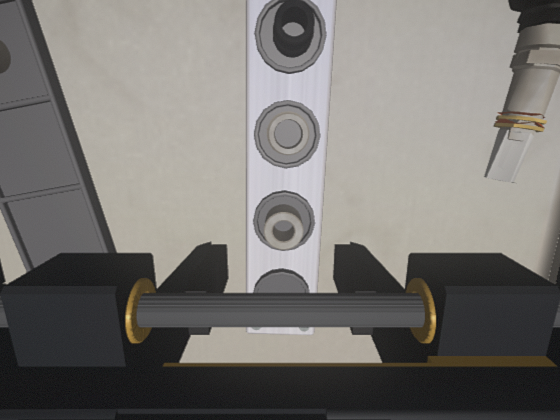

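The side picture shows the tall bush upright and centred in the nearest pocket (552,430). The short bush is at wrist (282,228), just ahead of the jaws as expected. I'll descend and grasp it.

```bash
python3 -m inch '1 25 -1 0;1.5 50 -1.5 0;1.5 63 -1.5 0;1.5 63 -1.5 0;1.5 63 -1.5 0'; python3 go.py 640 -12.5 29; python3 -m inch '0 0 0 0;0 0 0 0;0 0 0 0;0 0 0 0;0 0 0 0;0 0 0 0' -1 20; python3 go.py 464.2 36.7 95;  python3 -m inch '0 -30 0 0;0 -66 0 0;0 -66 0 0;0 -66 0 0';python3 go.py 464.2 36.7 95
```

```text
clock: 10.05
tool_pos: [0.6418, -0.0136, 0.0307]
eef_rot: [-0.707, 0.0, -0.0, 0.707]
contact_force: [-0.1, -0.1, 0.4]
opening: 0.6
at [641.8 -13.6  30.7] op mm 52.8 F [-0.1 -0.1  0.4] t 10.05 yawdeg -0.04 shift xyz [-1.8  1.7  1.1]
clock: 10.65
tool_pos: [0.6416, -0.0139, 0.0308]
eef_rot: [0.707, -0.0, 0.0, -0.707]
contact_force: [-1.2, 0.3, 5.8]
opening: 0.283
at [641.6 -13.9  30.8] op mm 24.9 F [-1.2  0.3  5.8] t 10.65 yawdeg -0.05 shift xyz [-177.4  -64.3   50.4]
clock: 11.05
tool_pos: [0.6417, -0.014, 0.0965]
eef_rot: [0.707, 0.0, 0.001, -0.707]
contact_force: [-0.9, 0.1, -1.1]
opening: 0.285
at [641.7 -14.   96.5] op mm 25.1 F [-0.9  0.1 -1.1] t 11.05 yawdeg -0.05 shift xyz [-177.5    1.3   50.6]
```

```bash
python3 -m inch '-40 0 12 0;-80 0 24 0;-120 0 36 0;-160 0 48 0;-177.5 0 50.5 0;-177.5 0 50.5 0;-177.5 0 50.5 0;-177.5 0 50.5 0';python3 go.py 464.2 36.7 26.5
```

```text
clock: 11.85
tool_pos: [0.4655, 0.0365, 0.0957]
eef_rot: [-0.707, 0.0, -0.001, 0.707]
contact_force: [-0.5, -0.4, -0.4]
opening: 0.288
at [465.5  36.5  95.7] op mm 25.4 F [-0.5 -0.4 -0.4] t 11.85 yawdeg -0.12 shift xyz [-1.4 69.2  0.2]
```

```bash
python3 -m inch '-1 25 0 0;-1 50 0 0;-1 66 0 0;-1 69 0 0;-1 69 0 0;-1 69 0 0'; python3 go.py 464.2 36.7 26;  python3 -m inch '0 0.5 0 0;0 0.5 0 0;0 0.5 0 0;0 0.5 0 0;0 0.5 0 0' 0.2; python3 go.py 464 36.7 26; python3 -m inch '0 -30 0 0;0 -70 0 0;0 -70 0 0;0 -70 0 0'; python3 go.py 641.5 48.3 95
```

```text
clock: 12.45
tool_pos: [0.4638, 0.0366, 0.0274]
eef_rot: [-0.707, 0.0, -0.001, 0.707]
contact_force: [0.1, 0.5, -0.5]
opening: 0.285
at [463.8  36.6  27.4] op mm 25.0 F [ 0.1  0.5 -0.5] t 12.45 yawdeg -0.08 shift xyz [0.4 1.4 0.1]
clock: 12.95
tool_pos: [0.463, 0.0367, 0.0268]
eef_rot: [0.707, -0.0, 0.0, -0.707]
contact_force: [1.1, 0.7, -1.1]
opening: 0.599
at [463.   36.7  26.8] op mm 52.7 F [ 1.1  0.7 -1.1] t 12.95 yawdeg -0.04 shift xyz [ 1.   0.8 -0. ]
clock: 13.35
tool_pos: [0.4635, 0.0365, 0.0973]
eef_rot: [-0.707, -0.0, -0.001, 0.707]
contact_force: [-0.5, -0.3, -0.2]
opening: 0.602
at [463.5  36.5  97.3] op mm 53.0 F [-0.5 -0.3 -0.2] t 13.35 yawdeg -0.09 shift xyz [178.    2.6  12.1]
```

Now the steel nut.

```bash
python3 -m inch '40 0 3 0;80 0 6 0;120 0 9 0;160 2 12 0;178 2.5 12 0;178 2.5 12 0;178 2.5 12 0;178 2.5 12 0'; python3 go.py 641.5 48.3 29; python3 - <<'E'
from h import *
for n,(y0,y1,x0,x1) in dict(side=(150,270,200,340),wrist=(0,420,0,560)).items():
    d=r.snapshot(n);f=d["frame"][y0:y1,x0:x1];k=1 if n=="wrist" else 5
    cv2.imwrite(f"pics/{n}6.png",cv2.resize(f,None,fx=k,fy=k,interpolation=cv2.INTER_CUBIC)[:,:,::-1])
for k,z in dict(steel_nut_mid=.026,black_nut_mid=.028,short_bush_mid=.019).items():
    for n in ("wrist","side"):
        d=r.snapshot(n);print(k,n,[(round(a["p"],2),np.round(a["centre"]).astype(int).tolist(),atz(d,a["centre"],z)[:2].round(4).tolist()) for a in r.tip_of(n,k)[:5]])
E
```

```text
clock: 14.15
tool_pos: [0.639, 0.0486, 0.0932]
eef_rot: [0.708, -0.001, -0.001, -0.707]
contact_force: [-0.2, 0.2, -0.4]
opening: 0.602
at [639.   48.6  93.2] op mm 53.0 F [-0.2  0.2 -0.4] t 14.15 yawdeg 0.04 shift xyz [ 2.7 64.2 -0.2]
steel_nut_mid wrist [(0.92, [222, 284], [0.6418, 0.0499])]
steel_nut_mid side [(0.6, [224, 232], [0.6438, 0.0631])]
black_nut_mid wrist [(0.56, [136, 287], [0.6446, 0.1067])]
black_nut_mid side [(0.66, [236, 228], [0.6428, 0.1203]), (0.48, [322, 293], [0.4637, 0.3894])]
short_bush_mid wrist [(0.86, [236, 31], [0.4639, 0.0367])]
short_bush_mid side [(0.4, [223, 303], [0.4758, 0.031])]
```

View pics/side6.png

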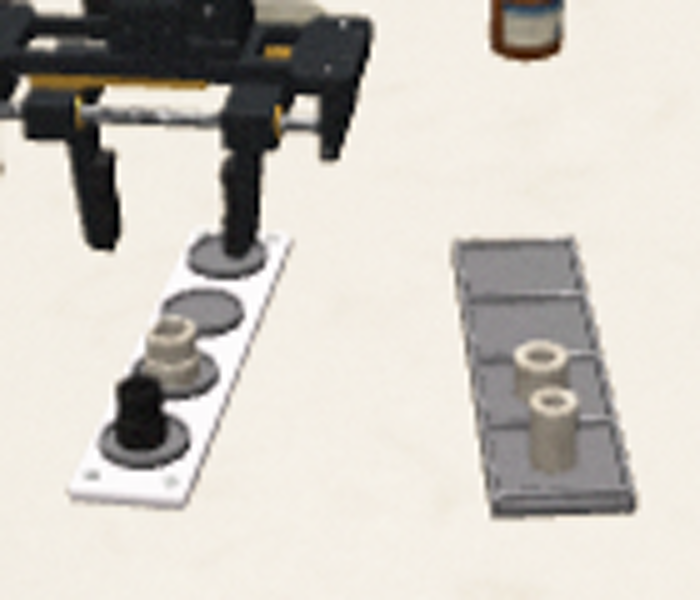

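View pics/wrist6.png

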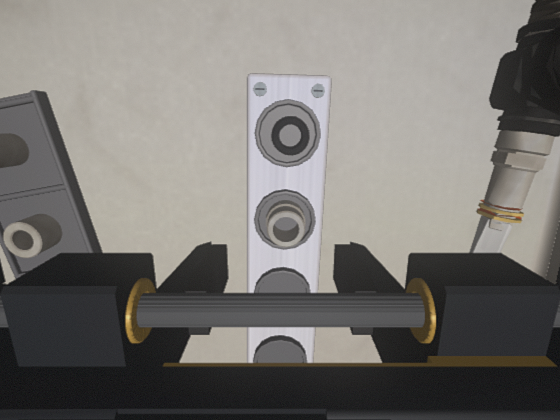

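The short bush stands in its pocket (side (540,365), network (0.464, 0.037)). The steel nut is at wrist (285,222). I'll descend and grasp it.

```bash
python3 -m inch '1 25 0 0;1 50 0 0;1 63.5 0 0;1 63.5 0 0;1 63.5 0 0'; python3 go.py 641.5 48.6 29; python3 -m inch '0 0 0 0;0 0 0 0;0 0 0 0;0 0 0 0;0 0 0 0;0 0 0 0' -1 20; python3 go.py 475.1 -22.3 95;  python3 -m inch '0 -30 0 0;0 -66 0 0;0 -66 0 0;0 -66 0 0';python3 go.py 475.1 -22.3 95
```

```text
clock: 15.35
tool_pos: [0.6423, 0.0489, 0.0311]
eef_rot: [-0.707, 0.0, -0.0, 0.707]
contact_force: [0.1, 0.2, 1.0]
opening: 0.597
at [642.3  48.9  31.1] op mm 52.5 F [0.1 0.2 1. ] t 15.35 yawdeg -0.04 shift xyz [-0.8  2.1 -0.3]
clock: 15.95
tool_pos: [0.6423, 0.0487, 0.0313]
eef_rot: [0.707, 0.0, 0.001, -0.707]
contact_force: [-0.9, -0.2, 6.5]
opening: 0.307
at [642.3  48.7  31.3] op mm 27.0 F [-0.9 -0.2  6.5] t 15.95 yawdeg -0.05 shift xyz [-167.1  -63.8  -71.1]
clock: 16.35
tool_pos: [0.6421, 0.0485, 0.097]
eef_rot: [0.707, 0.0, 0.001, -0.707]
contact_force: [-1.3, -0.3, -1.1]
opening: 0.308
at [642.1  48.5  97. ] op mm 27.1 F [-1.3 -0.3 -1.1] t 16.35 yawdeg -0.05 shift xyz [-167.     1.9  -70.9]
```

```bash
python3 -m inch '-40 0 -17 0;-80 0 -34 0;-120 0 -51 0;-160 0 -68 0;-167 0 -71 0;-167 0 -71 0;-167 0 -71 0;-167 0 -71 0';python3 go.py 475.1 -22.3 27; python3 - <<'E'
from h import *
d=r.snapshot("wrist");cv2.imwrite("pics/w7.png",d["frame"][:,:,::-1])
E
```

```text
clock: 17.15
tool_pos: [0.4768, -0.0212, 0.0964]
eef_rot: [-0.707, -0.001, -0.001, 0.708]
contact_force: [0.2, -0.2, -1.0]
opening: 0.305
at [476.8 -21.2  96.4] op mm 26.8 F [ 0.2 -0.2 -1. ] t 17.15 yawdeg -0.01 shift xyz [-1.8 69.4 -1.2]
```

View pics/w7.png

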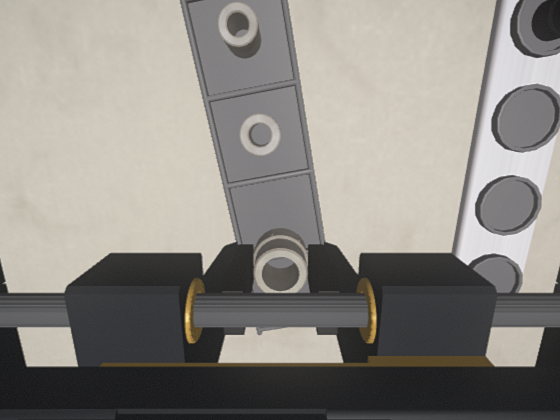

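The tall and short bushes stand centred in their pockets at (238,30) and (260,133). The nut hangs upright at (280,265) above the next pocket. I'll lower and release it.

```bash
python3 -m inch '-1 25 0 0;-1 50 0 0;-1 66 0 0;-1 69.5 0 0;-1 69.5 0 0;-1 69.5 0 0'; python3 go.py 475.1 -22.3 26.5;  python3 -m inch '0 0.5 0 0;0 0.5 0 0;0 0.5 0 0;0 0.5 0 0;0 0.5 0 0' 0.2; python3 go.py 475.1 -22.3 26; python3 -m inch '0 -30 0 0;0 -70 0 0;0 -70 0 0;0 -70 0 0'; python3 go.py 644 107 95
```

```text
clock: 17.8
tool_pos: [0.4748, -0.0218, 0.0274]
eef_rot: [-0.707, -0.0, -0.0, 0.707]
contact_force: [-0.5, -0.6, 0.5]
opening: 0.306
at [474.8 -21.8  27.4] op mm 26.9 F [-0.5 -0.6  0.5] t 17.8 yawdeg -0.01 shift xyz [ 0.3  0.9 -0.5]
clock: 18.3
tool_pos: [0.474, -0.0223, 0.0268]
eef_rot: [-0.707, 0.0, -0.0, 0.707]
contact_force: [-0.7, 1.0, 0.2]
opening: 0.603
at [474.  -22.3  26.8] op mm 53.0 F [-0.7  1.   0.2] t 18.3 yawdeg -0.05 shift xyz [ 1.1  0.8 -0. ]
clock: 18.7
tool_pos: [0.4743, -0.0226, 0.0972]
eef_rot: [-0.707, -0.0, -0.001, 0.707]
contact_force: [-0.7, -0.1, -0.6]
opening: 0.595
at [474.3 -22.6  97.2] op mm 52.3 F [-0.7 -0.1 -0.6] t 18.7 yawdeg -0.09 shift xyz [169.4   2.6 129.9]
```

```bash
python3 -m inch '34 0 26 0;68 0 52 0;102 0 78 0;136 0 104 0;169.5 0 130 0;169.5 2 130 0;169.5 2 130 0;169.5 2 130 0'; python3 go.py 644 107 29; python3 - <<'E'
from h import *
for n,(y0,y1,x0,x1) in dict(side=(150,270,200,340),wrist=(0,420,0,560)).items():
    d=r.snapshot(n);f=d["frame"][y0:y1,x0:x1];k=1 if n=="wrist" else 5
    cv2.imwrite(f"pics/{n}8.png",cv2.resize(f,None,fx=k,fy=k,interpolation=cv2.INTER_CUBIC)[:,:,::-1])
for k,z in dict(black_nut_mid=.028,steel_nut_mid=.021).items():
    for n in ("wrist","side"):
        d=r.snapshot(n);print(k,n,[(round(a["p"],2),np.round(a["centre"]).astype(int).tolist(),atz(d,a["centre"],z)[:2].round(4).tolist()) for a in r.tip_of(n,k)[:5]])
E
```

```text
clock: 19.5
tool_pos: [0.6418, 0.1061, 0.093]
eef_rot: [0.708, -0.001, -0.001, -0.706]
contact_force: [0.6, 0.0, 0.2]
opening: 0.597
at [641.8 106.1  93. ] op mm 52.6 F [0.6 0.  0.2] t 19.5 yawdeg -0.03 shift xyz [ 2.4 64.   1.1]
black_nut_mid wrist []
black_nut_mid side [(0.55, [212, 304], [0.4771, -0.0073]), (0.49, [234, 228], [0.6432, 0.113])]
steel_nut_mid wrist []
steel_nut_mid side [(0.6, [212, 308], [0.4696, -0.0183])]
```

View pics/side8.png

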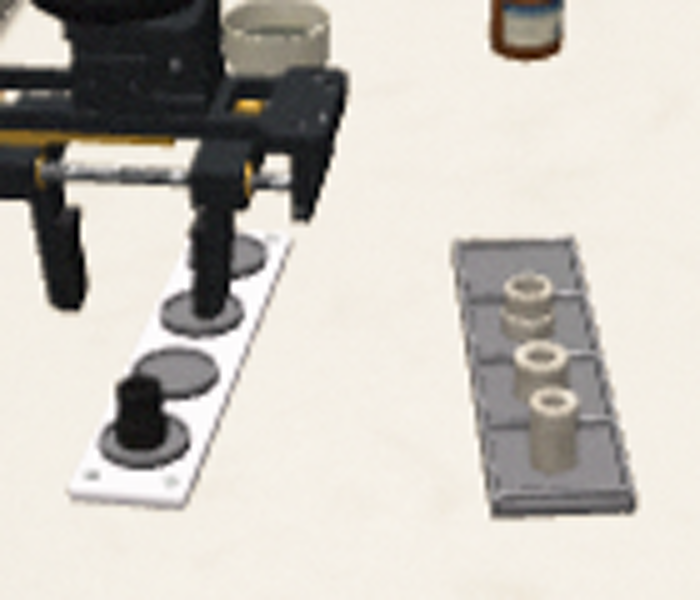

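View pics/wrist8.png

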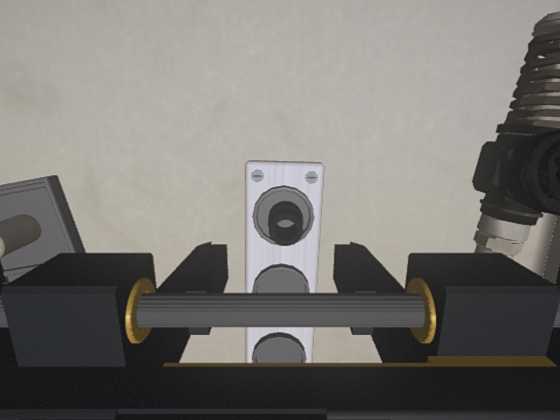

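Three parts stand in their pockets. The black nut is at wrist (285,222), with its seat at (285,215). I'll descend and grasp it.

```bash
python3 -m inch '0 25 0 0;0 50 0 0;0 63 0 0;0 63 0 0;0 63 0 0'; python3 go.py 644 107 29; python3 -m inch '0 0 0 0;0 0 0 0;0 0 0 0;0 0 0 0;0 0 0 0;0 0 0 0' -1 20; python3 go.py 485.9 -81.3 95;  python3 -m inch '0 -30 0 0;0 -66 0 0;0 -66 0 0;0 -66 0 0';python3 go.py 485.9 -81.3 95
```

```text
clock: 20.5
tool_pos: [0.6438, 0.1079, 0.0322]
eef_rot: [-0.707, 0.0, -0.0, 0.707]
contact_force: [0.2, 0.3, -0.2]
opening: 0.6
at [643.8 107.9  32.2] op mm 52.8 F [ 0.2  0.3 -0.2] t 20.5 yawdeg -0.04 shift xyz [ 0.2  3.2 -0.9]
clock: 21.1
tool_pos: [0.6439, 0.1077, 0.0322]
eef_rot: [-0.707, -0.0, -0.001, 0.707]
contact_force: [-0.8, -0.5, 4.6]
opening: 0.266
at [643.9 107.7  32.2] op mm 23.4 F [-0.8 -0.5  4.6] t 21.1 yawdeg -0.05 shift xyz [-157.8  -62.9 -189.1]
clock: 21.5
tool_pos: [0.6437, 0.1076, 0.0981]
eef_rot: [0.707, 0.0, 0.001, -0.707]
contact_force: [-0.2, -0.4, -0.6]
opening: 0.263
at [643.7 107.6  98.1] op mm 23.2 F [-0.2 -0.4 -0.6] t 21.5 yawdeg -0.05 shift xyz [-157.7    3.  -189. ]
```

```bash
python3 -m inch '-30 0 -36 0;-60 0 -72 0;-90 0 -108 0;-120 0 -144 0;-150 0 -180 0;-158 0 -189 0;-158 0 -189 0;-158 0 -189 0;-158 0 -189 0';python3 go.py 485.9 -81.3 28; python3 - <<'E'
from h import *
d=r.snapshot("wrist");cv2.imwrite("pics/w9.png",d["frame"][:,:,::-1])
E
```

```text
clock: 22.4
tool_pos: [0.487, -0.0791, 0.0975]
eef_rot: [-0.706, -0.001, 0.0, 0.708]
contact_force: [0.2, 0.1, -1.3]
opening: 0.263
at [487.  -79.1  97.5] op mm 23.2 F [ 0.2  0.1 -1.3] t 22.4 yawdeg 0.1 shift xyz [-1.2 69.5 -2.3]
```

View pics/w9.png

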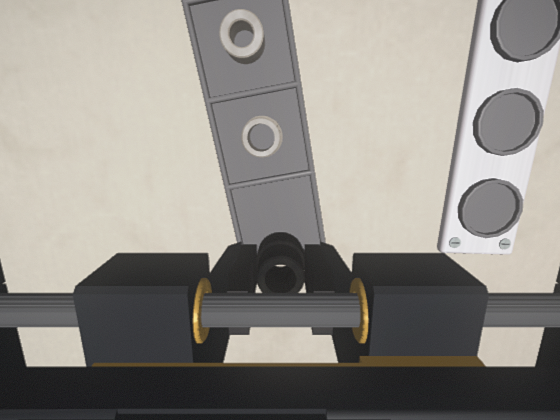

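The steel nut stands centred in its pocket at (262,137). The black nut hangs at (280,265) over the last pocket. I'll lower, release and rise.

```bash
python3 -m inch '0 25 -1 0;0 50 -1 0;0 66 -1 0;0 69.5 -1 0;0 69.5 -1 0;0 69.5 -1 0'; python3 go.py 485.9 -81.3 27.5;  python3 -m inch '0 0.5 0 0;0 0.5 0 0;0 0.5 0 0;0 0.5 0 0;0 0.5 0 0' 0.2; python3 go.py 485.9 -81.3 27; python3 -m inch '0 -30 0 0;0 -75 0 0;0 -110 -20 0;0 -145 -40 0;0 -180 -60 0;20 -180 -60 0;20 -180 -60 0;20 -180 -60 0'; python3 go.py 485 -70 200
```

```text
clock: 23.05
tool_pos: [0.4862, -0.0814, 0.0285]
eef_rot: [-0.707, -0.001, -0.0, 0.707]
contact_force: [0.5, -0.5, -0.5]
opening: 0.266
at [486.2 -81.4  28.5] op mm 23.4 F [ 0.5 -0.5 -0.5] t 23.05 yawdeg 0.03 shift xyz [-0.3  1.   0.1]
clock: 23.55
tool_pos: [0.4854, -0.0823, 0.0278]
eef_rot: [0.707, -0.0, 0.0, -0.707]
contact_force: [-0.7, 0.3, 0.5]
opening: 0.598
at [485.4 -82.3  27.8] op mm 52.6 F [-0.7  0.3  0.5] t 23.55 yawdeg -0.05 shift xyz [0.5 0.8 1. ]
clock: 24.35
tool_pos: [0.5045, -0.142, 0.2072]
eef_rot: [-0.707, 0.001, 0.0, 0.707]
contact_force: [-1.1, 0.3, -0.4]
opening: 0.599
at [ 504.5 -142.   207.2] op mm 52.7 F [-1.1  0.3 -0.4] t 24.35 yawdeg -0.01 shift xyz [-19.5   7.3  72. ]
```

```bash
python3 -m inch '0 0 0 0;0 0 0 0;0 0 0 0'; python3 - <<'E'
from h import *
C=np.array([.4696,.0072]);a=np.radians(10.45);U=np.array([[np.cos(a),np.sin(a)],[-np.sin(a),np.cos(a)]])
D={}
for n,(y0,y1,x0,x1) in dict(side=(150,270,200,340),wrist=(0,420,0,560)).items():
    d=D[n]=r.snapshot(n);f=d["frame"][y0:y1,x0:x1];k=1 if n=="wrist" else 5
    cv2.imwrite(f"pics/{n}10.png",cv2.resize(f,None,fx=k,fy=k,interpolation=cv2.INTER_CUBIC)[:,:,::-1])
print(r.get_state()["tool_pos"].round(3))
for k,z in dict(tall_bush_mid=.025,short_bush_mid=.019,steel_nut_mid=.021,black_nut_mid=.023).items():
    for n in D: print(k,n,[(round(b["p"],2),np.round(b["centre"]).tolist(),"tray mm",(U@(atz(D[n],b["centre"],z)[:2]-C)*1000).round(1).tolist()) for b in r.tip_of(n,k)[:3]])
for k in ("jar","dish","valve_housing"):
    print(k,[(round(b["p"],2),np.round(b["centre"]).tolist()) for b in r.tip_of("side",k)[:2]])
E
```

```text
clock: 24.65
tool_pos: [0.5047, -0.1419, 0.2073]
eef_rot: [-0.707, 0.0, 0.001, 0.707]
contact_force: [-0.1, -0.2, 0.4]
opening: 0.599
[ 0.505 -0.142  0.207]
tall_bush_mid side [(0.52, [238.0, 311.0], 'tray mm', [-0.9, 97.9])]
tall_bush_mid wrist []
short_bush_mid side [(0.65, [226.0, 309.0], 'tray mm', [-1.1, 35.6])]
short_bush_mid wrist [(0.3, [24.0, 421.0], 'tray mm', [162.0, -24.7])]
steel_nut_mid side [(0.49, [213.0, 304.0], 'tray mm', [3.5, -21.7])]
steel_nut_mid wrist [(0.92, [63.0, 246.0], 'tray mm', [-2.4, -28.8])]
black_nut_mid side [(0.55, [200.0, 302.0], 'tray mm', [2.2, -89.1])]
black_nut_mid wrist [(0.73, [128.0, 260.0], 'tray mm', [-1.3, -89.3])]
jar [(0.7, [156.0, 304.0])]
dish [(0.71, [162.0, 254.0])]
valve_housing [(0.85, [324.0, 291.0])]
```

View pics/side10.png

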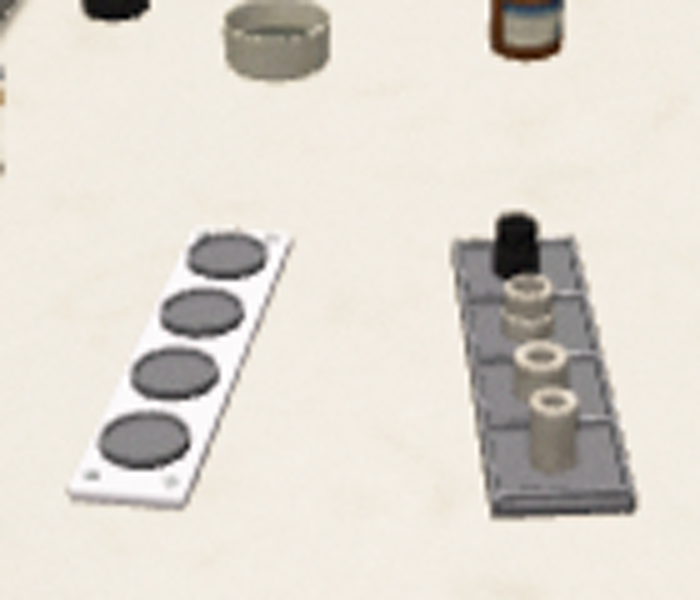

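View pics/wrist10.png

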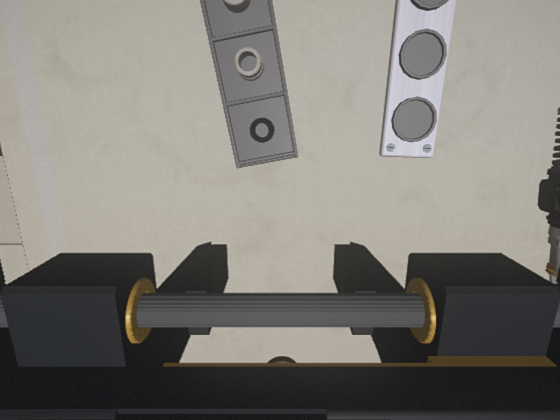

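The black nut is centred in the rightmost pocket (wrist (262,130)) and the steel nut in the next (248,63). The side view shows all four upright, one per pocket, in mirrored order. I'll hand the job in.

```bash
python3 -c "
from plant import r
print(r.finish_job(), r.get_state()['clock'])"
```

```text
the job is handed in; nothing more can be done
the job is handed in; nothing more can be done
```

All four parts are in the tray in reverse order, and I handed the job in at about 25 s of the allowed 93 s. From the robot's left, the rack held black nut, steel nut, short bush, tall bush. They now stand in the pockets at y = -90, -30, +30 and +90 mm respectively. Each was gripped across the row at 20 N, and the gripper opening matched each part's diameter to about 1 mm.

**Parts:** The last pictures show each part upright in its own pocket, with the arm raised clear. The networks' positions in the tray frame (along the row, y) were:

| Part | Pocket centre (mm) | Side camera (mm) | Wrist camera (mm) |
|---|---|---|---|
| Black nut | -90 | -89 | -89 |
| Steel nut | -30 | -22 | -29 |
| Short bush | +30 | 36 | not usable |
| Tall bush | +90 | 98 | missed |

- **Disagreement:** the side camera read three of the parts 6–8 mm further left than their pocket centres. That is still inside the 20 mm limit. Where the wrist camera saw them, it put them within about 2 mm.
- **Short and tall bushes:** the last wrist picture gave no usable reading for these two. The short bush got one false low-confidence hit on the rack, and the tall bush was missed. Earlier wrist pictures showed both centred in their pockets.

**Bystanders:** The jar, dish and injector body were found within 2–4 pixels of their starting positions in the side picture, which is within the networks' scatter. No contact force above about 6.5 N showed in the readings between moves.

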